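# Fit a hammer arrestor to the washer supply manifold

### The arm

A 6-joint arm with a two-finger parallel gripper is mounted at the origin on a cart in front of the work surface, level with it; the furniture and walls round the work are solid. World frame = base frame: x ahead of the robot, y to its left, z up, the work surface at z = 0. Lengths are in m, angles in rad, forces in N, time in s.
With the tool pointing down it reaches from about 0.375 to 0.9 m from the base axis. Payload 3.1 kg.
Tool frame: the origin (TCP) lies between the finger pads; the fingertips stand env.tip_reach ahead of it and the grasp point (between the pads) lies 5 mm behind it (env.tip_reach is the distance from the TCP to the fingertips, in m); x points along the fingers, y is the direction in which the jaws open and shut, and the axes are right-handed (so a half turn about x gives the same grasp; the last joint's range is limited). The gripper opens to 85 mm and grips with 20 to 120 N. Pads are 22 mm wide; open, the fingers measure 114 mm over their backs; the gripper's body (76 mm by 85 mm) begins 54 mm behind the grasp point. The pads swing forward as they close: fully open they stand 13 mm farther back than shut.
Start: joints at [1.103, 0.527, 1.433, -0, 1.181, -0.178], TCP at [0.179, 0.599, 0.207] pointing down, gripper open.
Joint ranges: [-3.08, 3.08], [-0.75, 2.2], [0.22, 2.44], [-1.43, 4.57], [0, 2.65], [-2.85, 2.85]. Speed limits (rad/s): [2.79, 2.79, 3.14, 3.14, 3.14, 3.14].

### API

Orientations are given as a rotation vector (axis times angle).
In Python, from workcell import sensors, eyes, job, env gives the robot as it stands.
- The arm moves only by the tool drive_tool, never from a script. Its argument "commands" is a list of rows, each a list of 2 entries, a list of its own where there are three numbers: the shift along the world's x, y, z in m, then the turn, a rotation vector about the world's x, y, z in rad. A call has 1 to 20 rows; each row is the pose to reach, as a shift and turn from the pose commanded when the call began; what a row does not reach only later rows make up. A row lasts 1/8 s, in which the tool goes at most 62.5 mm and 10.7 degrees, less where a joint would pass 70% of its speed; a pose out of reach is approached as far as the arm can. A call with a gripper value outside its range is refused whole. "hand" is the finger opening in m, from 0 to 0.0854, set as the call begins (left out, the last holds). The fingers move at their own pace and stop on an object; the grip force is fixed at half the most. Time passes only in rows, so rows that repeat a pose let the fingers close. It gives the time, the measured TCP pose, the force and the opening at its end, in the units of the state.
- sensors.get_state(): the state, without advancing time (a new reading comes with each control period).
- eyes.get_image(name): name is "scene" or "top" or "wrist"; returns a dict with "pixels" (400x640x3 uint8, red, green, blue), "fx", "fy", "cx", "cy" (pixels), "xyz" and "orientation" of the camera in the world. Camera axes: x right, y up, looking along -z (the intrinsics and any distortion apply to the point x, -y, -z); pixel columns grow to the right and rows downward; lengths in m; the calibration is good to about 2 mm. A picture is of the moment at which its call begins. There is no depth.
- job.hand_in(): hands the job in, once; it reports no verdict.
The state is a dict: "t": time; "joints": joint angles; "qd": joint speeds; "joint_efforts": joint torques, N m; "tcp_pos": TCP position; "tool_rot": TCP orientation; "ft_force": force on the tool from outside, world axes, zero at the start; "moment": the same for the moment, N m; "width": finger opening in m.
Only numpy, scipy, OpenCV 4.12 (cv2) and the standard library are available. Lean on these libraries where they do the work, as an engineer would, in place of code of your own. Each camera call takes 0.05 s, during which the arm holds its last target. There are 200 camera calls.

### The job

The washer pipes bang, so fit the long hammer arrestor (the taller of the two capped copper tubes in the wooden block) to the supply manifold. Shut the stop valve, pull the blanking plug out of its port and leave it in the steel tray, then push the arrestor into that push-fit port, past the grab ring until it bottoms. Finally turn the valve fully open again; leave the short arrestor in its block and knock nothing else about.

Things in the scene. Friction and masses are not known exactly. Their poses are not given: they have to be found in the camera images.
- manifold: Fixed brass manifold: header pipe 32 mm thick, axis 25 mm above the table, along its y from the valve (y = -165 mm) to y = +128 mm, with three upright push-fit sockets at y = -80, 0, +80 mm. Origin on the table under the middle socket; x points away from the robot, give or take some yaw. A copper feed pipe leaves the valve along -y to y = -225 mm, then runs along +x to the rear (top 38 mm up).
- port_1 (a point): Bottom centre of the bore of the socket at manifold y = -80 mm, 42 mm above the table; axes as the manifold's. All three sockets are alike: 41 mm outside, round bore 25 mm wide and 48 mm deep, its mouth (grey plastic collet, flat top) 90 mm above the table.
- port_2 (a point): The same point of the middle socket. In every bore, 28 mm above its bottom, sits a sprung steel grab ring, 19 mm wide when relaxed, through which a tube must be pushed: about 8 to 20 N straight down, from the ring until the foot meets the bottom. A tube merely dropped in stops at the ring, some 20 mm too high.
- port_3 (a point): The same point of the socket at manifold y = +80 mm.
- outlet_pipe_1: Fixed copper pipe that occupies one of the sockets: origin at the bottom of that bore; it rises to an elbow (top 122 mm above the table, 27 mm wide) and runs from there along the manifold's +x, 22 mm thick, to the rear.
- outlet_pipe_2: The same in another socket. The socket with neither pipe is the one with the blanking plug.
- blank_plug: Loose grey plastic plug, 78 mm long, 60 g, upright in the free socket. Origin at the foot of its stem, z along it to the pull. Stem 22 mm thick, 40 mm long, with a groove held by the grab ring; flange 36 mm wide, 40 to 45 mm from the foot, resting on the collet; ribbed round pull 30 mm wide from 45 to 78 mm (95 to 128 mm above the table). Comes out straight up with about 12 to 20 N.
- plug_top (a point): Centre of the end of the plug's pull, 78 mm from its foot.
- valve_lever (a joint): Lever of the stop valve, in rad: 0 = shut, lever across the pipe, pointing along the manifold's -x (to the robot); 1.571 = fully open, lever along the feed pipe, pointing along -y; it turns anticlockwise seen from above as it opens. Stops at both ends; starts open or nearly so; stays where it is left. Turning needs about 0.12 N m, some 2 N at the grip.
- valve_stem (a point): Point on the lever's upright turning axis, on the manifold at x = 0, y = -165 mm, 79 mm above the table (underside of the lever); axes as the manifold's.
- lever_grip (a point): Point on the lever 68 mm from the turning axis, 82 mm above the table, in its black grip: 60 mm long (32 to 92 mm from the axis), 16 mm wide, 20 mm high (72 to 92 mm above the table). Its -x axis points from the turning axis outward along the lever. Nothing stands beside the grip; under it only the feed pipe (top 38 mm) or low things.
- tube_block: Fixed wooden block 66 x 150 x 45 mm with two upright holes 26 mm wide and 35 mm deep at y = -42 and +42 mm; origin under its centre on the table.
- long_arrestor: Loose straight copper tube 22 mm thick, 170 mm long, 110 to 180 g, upright in one of the block's holes, foot 10 mm above the table. Origin at its foot, z up along it. The lowest 6 mm taper to 16.4 mm; the top 22 mm are a domed cap 25 mm wide; a dark ring 48 mm from the foot marks full depth (level with the collet's top when home).
- long_arrestor_foot (a point): Centre of the long arrestor's foot (its lower end), z up along the tube.
- short_arrestor: Loose short arrestor of the same make, 115 mm long, in the block's other hole; stays there. Origin at its foot.
- bench_tray: Heavy fixed steel tray 110 x 140 mm, 24 mm high, walls and floor 3 mm thick, open on top; origin under its centre on the table, 110 mm side along its x, its 140 mm y side lying about along the line away from the robot.
- thread_spool_1: Loose wooden thread spool standing on end, 30 mm wide, 42 mm tall; bystander, origin under its centre.
- drain_coupling: Loose pale plastic sleeve standing on end, 42 mm wide, 50 mm tall; bystander, origin under its centre.
- tape_roll: Loose black roll of tape lying flat, 62 mm wide, 19 mm tall; bystander, origin under its centre.
- spanner: Loose steel spanner 180 x 33 x 8 mm lying along its y axis; bystander, origin under its centre.
Not all that is in view belongs to the job. What is shaped like the short_arrestor but green is not meant. Of the things that look like the blank_plug, the smaller one is meant.

How it is judged:
On the way, in this order (a step that is already met when the one before it is completed fails the run):
1. the stop valve is shut, the plug still in its port (value of joint valve_lever below 0.12 rad and distance of blank_plug from where it was at the start of the episode below 0.008 m), for 0.2 s.
2. with the valve still shut, the blanking plug is out of its port and let go in the steel tray (value of joint valve_lever below 0.12 rad and x of blank_plug in the frame of bench_tray between -0.0545 and 0.0545 m and y of blank_plug in the frame of bench_tray between -0.0695 and 0.0695 m and x of plug_top in the frame of bench_tray between -0.068 and 0.068 m and y of plug_top in the frame of bench_tray between -0.083 and 0.083 m and z of blank_plug in the frame of bench_tray between -0.01 and 0.05 m and contact force between the fingers and blank_plug below 0.05 N), for 0.2 s.
3. with the valve still shut, the long arrestor is pushed home in the free port (value of joint valve_lever below 0.12 rad and ((horizontal distance between long_arrestor_foot and port_1 below 0.004 m and z of long_arrestor_foot in the frame of port_1 below 0.003 m and angle between the z axis of long_arrestor and the z axis of port_1, either way round below 0.08 rad) or (horizontal distance between long_arrestor_foot and port_2 below 0.004 m and z of long_arrestor_foot in the frame of port_2 below 0.003 m and angle between the z axis of long_arrestor and the z axis of port_2, either way round below 0.08 rad) or (horizontal distance between long_arrestor_foot and port_3 below 0.004 m and z of long_arrestor_foot in the frame of port_3 below 0.003 m and angle between the z axis of long_arrestor and the z axis of port_3, either way round below 0.08 rad))), for 0.2 s.
At the end, for the whole second after the job is handed in: Valve within 0.12 rad of fully open; arrestor in the free port: foot within 3 mm of the bottom and 4 mm of the axis, 0.08 rad upright; plug in the tray (foot inside the rim, under 50 mm up; pull at most 13 mm outside); short arrestor in its hole (moved under 20 mm); all at rest (value of joint valve_lever above 1.45 rad and ((horizontal distance between long_arrestor_foot and port_1 below 0.004 m and z of long_arrestor_foot in the frame of port_1 below 0.003 m and angle between the z axis of long_arrestor and the z axis of port_1, either way round below 0.08 rad) or (horizontal distance between long_arrestor_foot and port_2 below 0.004 m and z of long_arrestor_foot in the frame of port_2 below 0.003 m and angle between the z axis of long_arrestor and the z axis of port_2, either way round below 0.08 rad) or (horizontal distance between long_arrestor_foot and port_3 below 0.004 m and z of long_arrestor_foot in the frame of port_3 below 0.003 m and angle between the z axis of long_arrestor and the z axis of port_3, either way round below 0.08 rad)) and x of blank_plug in the frame of bench_tray between -0.0545 and 0.0545 m and y of blank_plug in the frame of bench_tray between -0.0695 and 0.0695 m and x of plug_top in the frame of bench_tray between -0.068 and 0.068 m and y of plug_top in the frame of bench_tray between -0.083 and 0.083 m and z of blank_plug in the frame of bench_tray between -0.01 and 0.05 m and contact force between the fingers and blank_plug below 0.05 N and distance of short_arrestor from where it was at the start of the episode below 0.02 m and angle between short_arrestor's own z axis and vertical below 0.2 rad and linear speed of each of long_arrestor, blank_plug below 0.02 m/s); the robot touches nothing.
It fails at once if the port is open (plug out, arrestor not home) while the valve is not shut (value of joint valve_lever above 0.3 rad and distance of blank_plug from where it was at the start of the episode above 0.03 m and not ((horizontal distance between long_arrestor_foot and port_1 below 0.004 m and z of long_arrestor_foot in the frame of port_1 below 0.003 m and angle between the z axis of long_arrestor and the z axis of port_1, either way round below 0.08 rad) or (horizontal distance between long_arrestor_foot and port_2 below 0.004 m and z of long_arrestor_foot in the frame of port_2 below 0.003 m and angle between the z axis of long_arrestor and the z axis of port_2, either way round below 0.08 rad) or (horizontal distance between long_arrestor_foot and port_3 below 0.004 m and z of long_arrestor_foot in the frame of port_3 below 0.003 m and angle between the z axis of long_arrestor and the z axis of port_3, either way round below 0.08 rad))).
It fails at once if the short arrestor or a bystander is knocked about (moved more than 40 mm) (distance of any of short_arrestor, thread_spool_1, drain_coupling, tape_roll, spanner from where it was at the start of the episode above 0.04 m).
It also fails if it takes over 72 s, if anything falls off the work surface, if the arm or the gripper's body presses on something with over 40 N, if the wrist force passes 120 N, or if a joint passes its speed limit or range.

## Working session

There is one attempt and no reset: what is moved stays moved. The work goes in short steps, Python scripts to look and compute and a tool call to move; the robot and the scene stay as the last step left them, time stands still between calls to the robot, and variables do not carry over. Pictures are saved under pics/ and viewed, about 8 in all and at most 12, crops included, and the job is handed in when it is done.

Besides the shell and the picture viewer there is one more tool, called as name(argument=value, ...), one argument or row to a line, values as JSON. drive_tool: Moves the arm, as the interface text tells. Its arguments: {"type":"object","properties":{"commands":{"type":"array"},"hand":{"type":"number"}},"required":["commands"]}

```bash
mkdir -p pics; cat > h.py <<'E'
import numpy as np, cv2
from scipy.spatial.transform import Rotation as R
from workcell import sensors, eyes, job, env
def rot(o):
    o=np.array(o,float)
    if o.shape==(3,3): return o
    return (R.from_rotvec(o) if o.size==3 else R.from_quat(o)).as_matrix()
def ray(im,u,v):
    d=np.array([(u-im["cx"])/im["fx"],-(v-im["cy"])/im["fy"],-1.])
    return np.array(im["xyz"]),rot(im["orientation"])@d
def plane(im,u,v,z):
    c,d=ray(im,u,v); return c+d*(z-c[2])/d[2]
def proj(im,p):
    q=rot(im["orientation"]).T@(np.array(p)-np.array(im["xyz"]))
    return np.array([im["cx"]+im["fx"]*q[0]/-q[2], im["cy"]-im["fy"]*q[1]/-q[2]])
def save(im,n): cv2.imwrite(f"pics/{n}.png",im["pixels"][:,:,::-1])
E
python3 - <<'E'
from h import *
print(sensors.get_state(), env.tip_reach)
for n in("top","scene"):
    im=eyes.get_image(n); save(im,n+"0"); np.save(n+"0.npy",im,allow_pickle=True)
    print({k:v for k,v in im.items() if k!="pixels"})
E
```

```text
{'t': 0.0, 'joints': array([ 1.10250736e+00,  5.28457026e-01,  1.43389708e+00,  2.45646710e-05,
        1.18137878e+00, -1.78494698e-01]), 'qd': array([ 0.00057349, -0.00122452,  0.00024193,  0.00021625,  0.00100299,
        0.00033603]), 'joint_efforts': array([-4.06972449e-04, -4.42363715e+01, -1.78023380e+01, -1.79416847e-04,
        8.45680333e-03,  2.76744413e-05]), 'tcp_pos': array([0.17821128, 0.59826439, 0.20594094]), 'tool_rot': array([ 0.22589626,  1.55950298, -0.22908196]), 'ft_force': array([-0.61292279, -0.57783963, -0.13556974]), 'moment': array([-0.0196035 ,  0.02425093,  0.03557567]), 'width': 0.08555217188674534} 0.014
{'fx': 417.540261164033, 'fy': 417.540261164033, 'cx': 319.4085480764813, 'cy': 199.95642138058352, 'xyz': array([0.30587928, 0.21311702, 1.05523245]), 'orientation': array([ 0.14717996, -0.12689613, -1.55438204])}
{'fx': 416.29041709634095, 'fy': 416.29041709634095, 'cx': 324.414565757209, 'cy': 199.09484282158738, 'xyz': array([ 0.15199587, -0.33631636,  0.73802406]), 'orientation': array([ 0.77933076, -0.20801165, -0.47781723])}
```

View pics/top0.png

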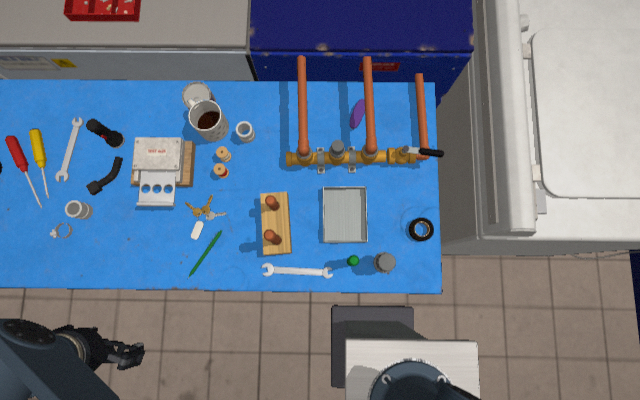

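View pics/scene0.png

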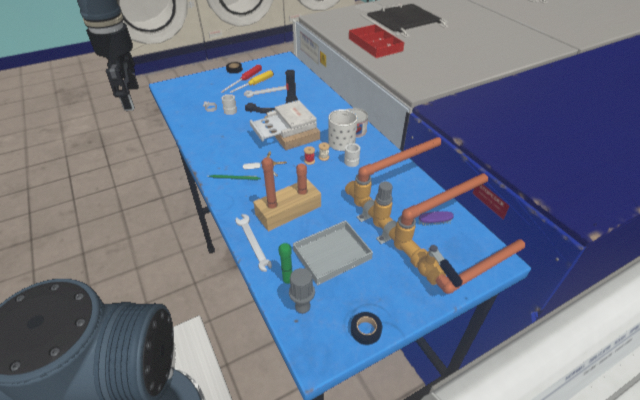

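The top view shows the manifold along row ~155 with outlet pipes at columns 304 and 370, and a grey plug between them at (337,147). The valve is at (405,153), with its black lever pointing right. The tray is at (345,214) and the block at (275,222).

- **Plug candidates:** the small plug in the manifold at (337,147) and a bigger one standing at (385,262). The smaller one, in the free socket, is meant.
- **Arrestor candidates:** copper tubes at (272,237) and (270,202), and a green one at (353,260). In the scene view the taller copper tube is the left one at (268,180).

I'll enlarge both views to confirm.

```bash
python3 - <<'E'
from h import *
t=np.load("top0.npy",allow_pickle=True).item()["pixels"];s=np.load("scene0.npy",allow_pickle=True).item()["pixels"]
a=cv2.resize(t[130:280,250:450],None,fx=4,fy=4,interpolation=cv2.INTER_CUBIC)
b=cv2.resize(s[145:315,240:480],None,fx=3.33,fy=3.33,interpolation=cv2.INTER_CUBIC)
cv2.imwrite("pics/ta.png",a[:,:,::-1]);cv2.imwrite("pics/sb.png",b[:,:,::-1])
E
```

```text
(no output)
```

View pics/ta.png

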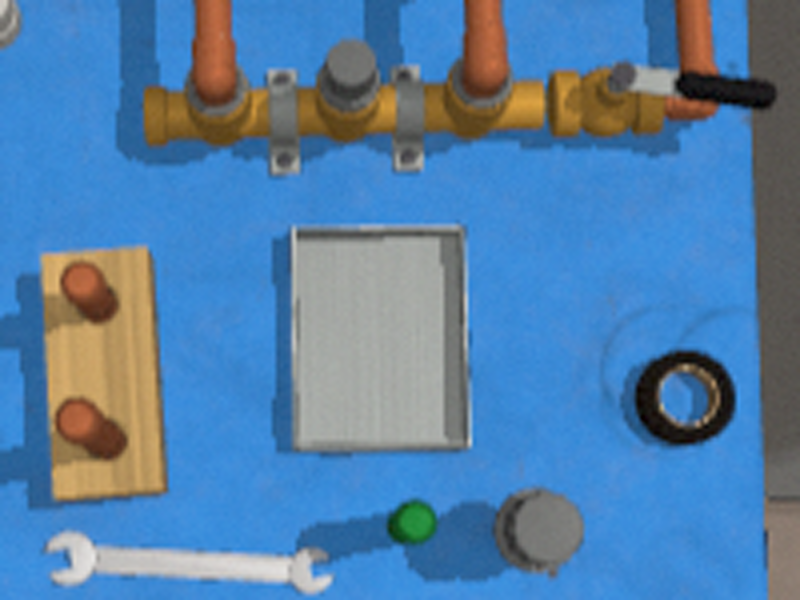

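View pics/sb.png

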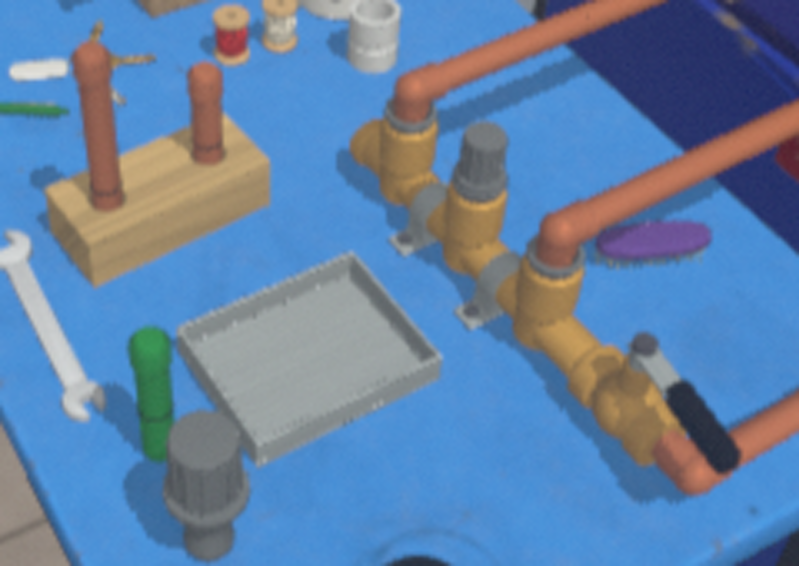

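```bash
python3 - <<'E'
from h import *
t=np.load("top0.npy",allow_pickle=True).item();s=np.load("scene0.npy",allow_pickle=True).item()
T=lambda u,v:(250+(u+.5)/4-.5,130+(v+.5)/4-.5)
S=lambda u,v:(240+(u+.5)/3.33-.5,145+(v+.5)/3.33-.5)
def tri(a,b):
    c1,d1=ray(t,*T(*a));c2,d2=ray(s,*S(*b));k=np.linalg.lstsq(np.c_[d1,-d2],c2-c1,rcond=None)[0]
    p,q=c1+d1*k[0],c2+d2*k[1];return ((p+q)/2).round(4),round(np.linalg.norm(p-q),4)
for n,a,b,z in [("plugtop",(351,62),(486,136),.128),("long cap",(76,415),(92,52),.178),("short cap",(82,281),(206,72),.123),("grip end",(774,93),(734,456),.084),("grip in",(684,86),(678,393),.084),("pin",(623,75),(644,345),.1),("collet1",(482,94),(558,247),.09)]:
    print(n,plane(t,*T(*a),z).round(4),plane(s,*S(*b),z).round(4),*tri(a,b))
print("long at block",plane(t,*T(113,441),.045).round(4),plane(s,*S(107,200),.045).round(4))
print("short at block",plane(t,*T(103,305),.045).round(4),plane(s,*S(208,158),.045).round(4))
print("tray",[plane(t,*T(*c),.024).round(4)[:2].tolist() for c in[(292,230),(465,228),(470,447),(293,448)]])
print("block",[plane(t,*T(*c),.045).round(4)[:2].tolist() for c in[(42,253),(148,248),(165,491),(54,499)]])
print("header",[plane(t,*T(*c),.025).round(4)[:2].tolist() for c in[(156,115),(535,104)]])
print("others",[(n,plane(t,*T(*c),z).round(3)) for n,c,z in [("green",(413,521),.1),("bigplug",(540,530),.1),("tape",(685,397),.019)]])
E
```

```text
plugtop [0.5985 0.1864 0.128 ] [0.5969 0.1822 0.128 ] [0.6002 0.1862 0.1232] 0.0003
long cap [0.3881 0.3316 0.178 ] [0.3852 0.3264 0.178 ] [0.388  0.3325 0.1728] 0.0012
short cap [0.4694 0.3382 0.123 ] [0.4685 0.3336 0.123 ] [0.4705 0.3387 0.1183] 0.0007
grip end [ 0.5954 -0.0688  0.084 ] [ 0.597  -0.0676  0.084 ] [ 0.5951 -0.0684  0.0861] 0.0008
grip in [ 0.5993 -0.015   0.084 ] [ 0.5986 -0.0183  0.084 ] [ 0.6009 -0.0162  0.0799] 0.0009
pin [0.6008 0.0246 0.1   ] [0.5934 0.0108 0.1   ] [0.6065 0.0209 0.0813] 0.0003
collet1 [0.5913 0.107  0.09  ] [0.6041 0.1056 0.09  ] [0.5957 0.1047 0.0933] 0.0114
long at block [0.3851 0.3266 0.045 ] [0.3837 0.3263 0.045 ]
short at block [0.4683 0.3353 0.045 ] [0.4657 0.3306 0.045 ]
tray [[0.5209, 0.22], [0.5233, 0.1111], [0.3857, 0.1089], [0.3838, 0.2178]]
block [[0.5004, 0.374], [0.5042, 0.3086], [0.3554, 0.2944], [0.3498, 0.3611]]
header [[0.5947, 0.3077], [0.6043, 0.0661]]
others [('green', array([0.338, 0.149, 0.1  ])), ('bigplug', array([0.333, 0.077, 0.1  ])), ('tape', array([ 0.419, -0.025,  0.019]))]
```

```bash
python3 - <<'E'
from h import *
s=sensors.get_state();M=rot(s["tool_rot"]);print(M.round(3))
im=eyes.get_image("wrist");print(M.T@(np.array(im["xyz"])-s["tcp_pos"]),M.T@rot(im["orientation"]),im["fx"],im["cx"],im["cy"])
E
```

```text
[[-0.001  0.286  0.958]
 [-0.002  0.958 -0.286]
 [-1.    -0.002 -0.   ]]
[-1.68824516e-01  6.25192681e-05 -7.34358879e-02] [[ 6.68713440e-04  2.90294327e-01 -9.56937175e-01]
 [ 9.99999043e-01  9.64528362e-04  9.91402505e-04]
 [ 1.21079157e-03 -9.56936922e-01 -2.90293404e-01]] 313.7956317409383 316.61014856425265 203.0111559881829
```

drive_tool(
  commands=[
    [[0,0,0.04],[0,0,0]],
    [[0.0,0.0,0.08],[0,0,0]],
    [[0.03,-0.04,0.1],[0,0,0]],
    [[0.06,-0.08,0.1],[0,0,0]],
    [[0.09,-0.12,0.1],[0,0,0]],
    [[0.12,-0.16,0.1],[0,0,0]],
    [[0.15,-0.2,0.1],[0,0,0]],
    [[0.18,-0.25,0.1],[0,0,0]],
    [[0.21,-0.3,0.1],[0,0,0]],
    [[0.24,-0.35,0.1],[0,0,0]],
    [[0.27,-0.4,0.1],[0,0,0]],
    [[0.3,-0.45,0.1],[0,0,0]],
    [[0.34,-0.5,0.1],[0,0,0]],
    [[0.38,-0.55,0.1],[0,0,0]],
    [[0.41,-0.6,0.1],[0,0,0]],
    [[0.42,-0.63,0.08],[0,0,0]],
    [[0.42,-0.63,0.06],[0,0,0]],
    [[0.42,-0.63,0.06],[0,0,0]],
  ],
  hand=0.0,
)

```text
t: 2.4
tcp_pos: [0.5971, -0.0313, 0.2647]
tool_rot: [0.229, 1.564, -0.228]
ft_force: [-0.5, -0.2, -0.5]
width: -0.0001
```

drive_tool(
  commands=[
    [[0,0,0],[0,0,0.16]],
    [[0.0,0.0,0.0],[0,0,0.33]],
    [[0,0,0],[0,0,0.33]],
    [[0,0,0],[0,0,0.33]],
  ],
)

```text
t: 2.9
tcp_pos: [0.5987, -0.0307, 0.2676]
tool_rot: [-0.03, 1.57, 0.03]
ft_force: [-0.6, 0.4, 0.3]
width: -0.0
```

```bash
python3 - <<'E'
from h import *
im=eyes.get_image("wrist");save(im,"w1");np.save("w1.npy",im,allow_pickle=True)
s=sensors.get_state();print(s["joints"].round(3),rot(s["tool_rot"])[:,1].round(3))
for n,p in [("stem",(.6046,.020,.092)),("gripin",(.600,-.015,.092)),("gripout",(.595,-.0695,.092)),("plugtop",(.598,.185,.128))]: print(n,proj(im,p).round(1))
E
```

```text
[-0.238  0.43   1.427  0.     1.284 -1.847] [-0.039  0.999 -0.   ]
stem [361.9 183.2]
gripin [331. 178.]
gripout [282.3 171.8]
plugtop [529.6 191. ]
```

View pics/w1.png

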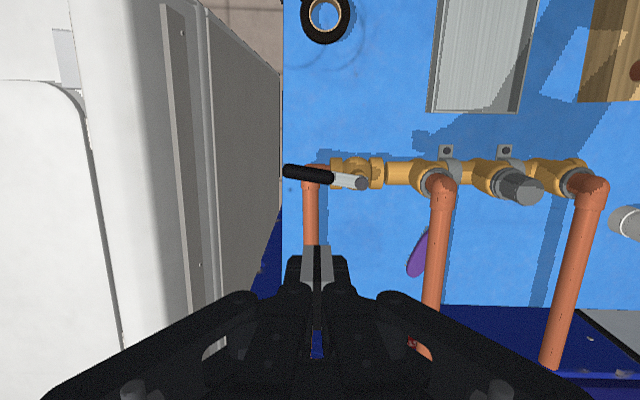

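The wrist view agrees with my estimates: the lever pin is at (362,183), the grip end at (284,171) and the plug top near (529,190). The tool is clear of the washer on the left. I'll lower the closed fingers on the far side of the grip and push the lever shut.

drive_tool(
  commands=[
    [[0.035,-0.01,0],[0,0,0]],
    [[0.035,-0.01,-0.05],[0,0,0]],
    [[0.035,-0.01,-0.1],[0,0,0]],
    [[0.035,-0.01,-0.15],[0,0,0]],
    [[0.035,-0.01,-0.18],[0,0,0]],
    [[0.035,-0.01,-0.18],[0,0,0]],
    [[0.023,-0.009,-0.18],[0,0,0]],
    [[0.015,-0.011,-0.18],[0,0,0]],
    [[0.0055,-0.011,-0.18],[0,0,0]],
    [[-0.002,-0.01,-0.18],[0,0,0]],
    [[-0.01,-0.009,-0.18],[0,0,0]],
    [[-0.017,-0.007,-0.18],[0,0,0]],
    [[-0.024,-0.004,-0.18],[0,0,0]],
    [[-0.031,0.001,-0.18],[0,0,0]],
    [[-0.037,0.006,-0.18],[0,0,0]],
    [[-0.042,0.012,-0.18],[0,0,0]],
    [[-0.047,0.017,-0.18],[0,0,0]],
    [[-0.051,0.023,-0.18],[0,0,0]],
    [[-0.052,0.027,-0.18],[0,0,0]],
    [[-0.052,0.027,-0.18],[0,0,0]],
  ],
)

```text
t: 5.45
tcp_pos: [0.5466, -0.0038, 0.0869]
tool_rot: [-0.032, 1.57, 0.032]
ft_force: [0.2, 0.2, 0.4]
width: -0.0002
```

```bash
cat > lev.py <<'E'
from h import *
import sys
t=eyes.get_image("top");p=t["pixels"].astype(int)
# black grip
m=(p.max(2)<60).astype(np.uint8)
st=proj(t,(.6046,.020,.092));yy,xx=np.mgrid[0:400,0:640]
m&=((np.hypot(xx-st[0],yy-st[1])<50)).astype(np.uint8)
n,l,ss,c=cv2.connectedComponentsWithStats(m)
for i in range(1,n):
    if ss[i,4]>15:
        P=plane(t,*c[i],.084);d=P[:2]-[.6046,.020];print(ss[i,4],c[i].round(1),P.round(4),"r",np.hypot(*d).round(3),"lever",(np.arctan2(d[1],d[0])-(-np.pi+.04)).round(3)%(2*np.pi))
save(t,sys.argv[1])
s=sensors.get_state();print(s["tcp_pos"].round(4),s["ft_force"].round(1),s["t"])
E
python3 lev.py t2
```

```text
54 [426.4 107.6] [ 0.7101 -0.0323  0.084 ] r 0.118 lever 2.641
23 [433.  109.5] [ 0.7052 -0.0483  0.084 ] r 0.122 lever 2.505
239 [362.7 141.5] [0.6222 0.1239 0.084 ] r 0.105 lever 4.505
[ 0.5468 -0.004   0.087 ] [ 0.3 -0.3 -0.7] 5.5
```

drive_tool(
  commands=[
    [[0,0.003,0],[0,0,0]],
    [[0,0.006,0],[0,0,0]],
    [[0,0.008,0],[0,0,0]],
    [[0,0.008,0],[0,0,0]],
  ],
)

```text
t: 6.0
tcp_pos: [0.5465, 0.0041, 0.0869]
tool_rot: [-0.032, 1.571, 0.032]
ft_force: [0.4, -0.1, 0.3]
width: 0.0003
```

```bash
python3 - <<'E'
from h import *
im=eyes.get_image("wrist");save(im,"w2")
st=proj(im,(.6046,.020,.092));
for a in (0,.1,.2): print(a,[proj(im,(.6046-r*np.cos(a+.04),.020-r*np.sin(a+.04),.09)).round(0) for r in (.032,.092)])
E
```

```text
0 [array([340., 283.]), array([342., 185.])]
0.1 [array([334., 283.]), array([325., 186.])]
0.2 [array([329., 284.]), array([308., 188.])]
```

View pics/w2.png

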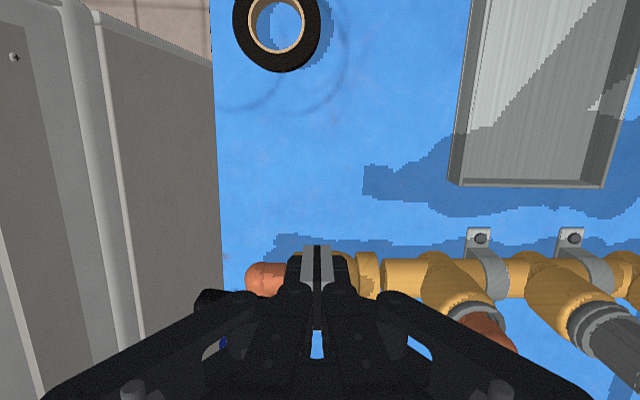

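The lever isn't under the fingers; a black end shows near (205,300). The sweep probably passed over it, so I'll check from above.

drive_tool(
  commands=[
    [[-0.05,0,0.0],[0,0,0]],
    [[-0.08,0,0.0],[0,0,0]],
    [[-0.08,0,0.04],[0,0,0]],
    [[-0.08,0,0.08],[0,0,0]],
    [[-0.08,0,0.08],[0,0,0]],
  ],
)

```text
t: 6.68
tcp_pos: [0.4689, 0.0033, 0.1697]
tool_rot: [-0.033, 1.563, 0.03]
ft_force: [-0.1, -0.1, -0.1]
width: -0.0001
```

```bash
python3 lev.py t3; python3 - <<'E'
from h import *
a=cv2.imread("pics/t3.png")[120:240,370:470];s=eyes.get_image("scene")["pixels"][185:305,380:480,::-1]
cv2.imwrite("pics/c3.png",cv2.resize(np.hstack([a,s]),None,fx=4,fy=4,interpolation=cv2.INTER_CUBIC))
E
```

```text
1286 [432.9 166. ] [ 0.5627 -0.0432  0.084 ] r 0.076 lever 0.946
25 [407.1 184.2] [0.5176 0.0193 0.084 ] r 0.087 lever 6.251185307179586
[0.4675 0.0037 0.1681] [ 0.4 -0.7 -0. ] 6.725
```

View pics/c3.png

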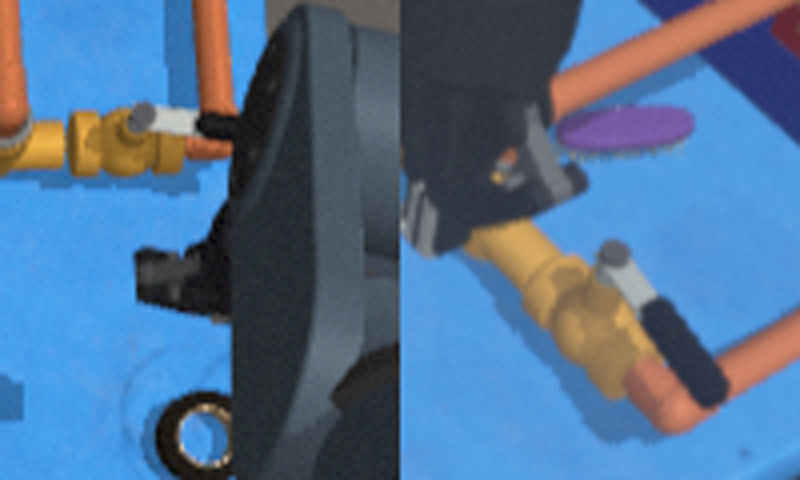

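The lever hasn't moved, so the first sweep outran the descent and passed over the grip. I'll go back and settle at depth before sweeping.

drive_tool(
  commands=[
    [[0,0,0.04],[0,0,0]],
    [[0.04,-0.01,0.05],[0,0,0]],
    [[0.08,-0.02,0.05],[0,0,0]],
    [[0.12,-0.03,0.05],[0,0,0]],
    [[0.167,-0.045,0.05],[0,0,0]],
    [[0.167,-0.045,0.02],[0,0,0]],
    [[0.167,-0.045,-0.02],[0,0,0]],
    [[0.167,-0.045,-0.05],[0,0,0]],
    [[0.167,-0.045,-0.083],[0,0,0]],
    [[0.167,-0.045,-0.083],[0,0,0]],
    [[0.167,-0.045,-0.083],[0,0,0]],
    [[0.167,-0.045,-0.083],[0,0,0]],
  ],
)

```text
t: 8.28
tcp_pos: [0.6346, -0.0413, 0.0853]
tool_rot: [-0.032, 1.568, 0.031]
ft_force: [-1.0, -0.2, -0.6]
width: -0.0001
```

drive_tool(
  commands=[
    [[-0.012,0.001,0],[0,0,0]],
    [[-0.02,-0.001,0],[0,0,0]],
    [[-0.03,-0.001,0],[0,0,0]],
    [[-0.037,0.0,0],[0,0,0]],
    [[-0.045,0.001,0],[0,0,0]],
    [[-0.045,0.001,0],[0,0,0]],
  ],
)

```text
t: 9.02
tcp_pos: [0.5878, -0.0399, 0.0839]
tool_rot: [-0.031, 1.571, 0.032]
ft_force: [1.3, -0.2, -0.9]
width: 0.0002
```

Contact force of about 2 N, as expected. Continuing the arc from (0.5895, -0.040).

drive_tool(
  commands=[
    [[-0.007,0.002,0],[0,0,0]],
    [[-0.014,0.005,0],[0,0,0]],
    [[-0.021,0.01,0],[0,0,0]],
    [[-0.027,0.015,0],[0,0,0]],
    [[-0.032,0.021,0],[0,0,0]],
    [[-0.037,0.026,0],[0,0,0]],
    [[-0.04,0.031,0],[0,0,0]],
    [[-0.042,0.036,0],[0,0,0]],
    [[-0.042,0.036,0],[0,0,0]],
  ],
)

```text
t: 10.15
tcp_pos: [0.5464, -0.0037, 0.0839]
tool_rot: [-0.032, 1.571, 0.032]
ft_force: [-0.3, 0.2, -0.3]
width: 0.0001
```

drive_tool(
  commands=[
    [[0,0.003,0],[0,0,0]],
    [[0,0.005,0],[0,0,0]],
    [[0,0.005,0],[0,0,0]],
  ],
)

```text
t: 10.52
tcp_pos: [0.5466, 0.001, 0.0839]
tool_rot: [-0.032, 1.57, 0.032]
ft_force: [-0.0, 0.7, 0.5]
width: -0.0002
```

```bash
python3 - <<'E'
from h import *
im=eyes.get_image("wrist");save(im,"w4")
im["pixels"].tofile("/dev/null")
for a in (0,.1,.2): print(a,[proj(im,(.6046-r*np.cos(a+.04),.020-r*np.sin(a+.04),.09)).round(0) for r in (.032,.092)])
p=im["pixels"].astype(int)
for v in (190,200,210,220,230): print(v,np.where(p[v,260:400].max(1)<70)[0]+260)
E
```

```text
0 [array([345., 286.]), array([348., 186.])]
0.1 [array([340., 286.]), array([331., 187.])]
0.2 [array([335., 287.]), array([314., 190.])]
190 []
200 []
210 []
220 []
230 []
```

View pics/w4.png

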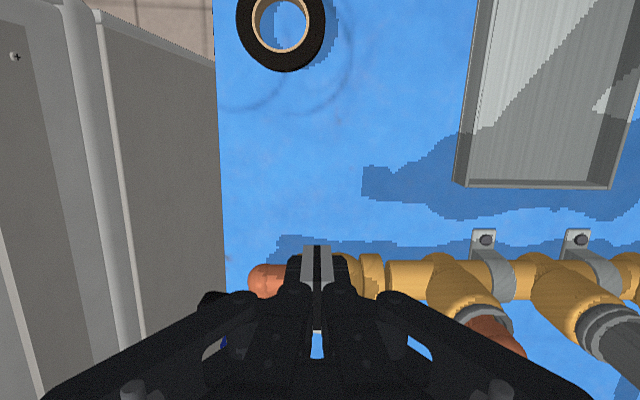

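```bash
python3 - <<'E'
from h import *
im=eyes.get_image("wrist");s=sensors.get_state()
print("tip",proj(im,s["tcp_pos"]+[0,0,-.014]),"tcp",proj(im,s["tcp_pos"]))
for a in (1.57,1.42,1.2,1.0,.8): print(a,[proj(im,(.6046-r*np.cos(a+.04),.020-r*np.sin(a+.04),.09)).round(0) for r in (.032,.092)])
E
```

```text
tip [317.02020275 230.55155442] tcp [317.02726628 239.54005348]
1.57 [array([292., 331.]), array([195., 331.])]
1.42 [array([293., 325.]), array([195., 312.])]
1.2 [array([296., 315.]), array([200., 284.])]
1.0 [array([300., 307.]), array([211., 258.])]
0.8 [array([307., 300.]), array([229., 235.])]
```

drive_tool(
  commands=[
    [[-0.05,0,0.0],[0,0,0]],
    [[-0.09,0,0.0],[0,0,0]],
    [[-0.1,0.04,0.04],[0,0,0]],
    [[-0.1,0.08,0.08],[0,0,0]],
    [[-0.1,0.12,0.1],[0,0,0]],
    [[-0.1,0.12,0.1],[0,0,0]],
  ],
)

```text
t: 11.38
tcp_pos: [0.4476, 0.1229, 0.1858]
tool_rot: [-0.035, 1.566, 0.035]
ft_force: [0.4, -0.7, -0.1]
width: -0.0004
```

```bash
python3 lev.py t5; python3 - <<'E'
from h import *
a=cv2.imread("pics/t5.png")[120:220,370:470];s=eyes.get_image("scene")["pixels"][205:305,380:480,::-1]
cv2.imwrite("pics/c5.png",cv2.resize(np.hstack([a,s]),None,fx=4,fy=4,interpolation=cv2.INTER_CUBIC))
E
```

```text
360 [430.1 173.7] [ 0.5437 -0.0359  0.084 ] r 0.083 lever 0.703
[0.4468 0.1217 0.1846] [-0.1 -0.7 -0.2] 11.425
```

View pics/c5.png

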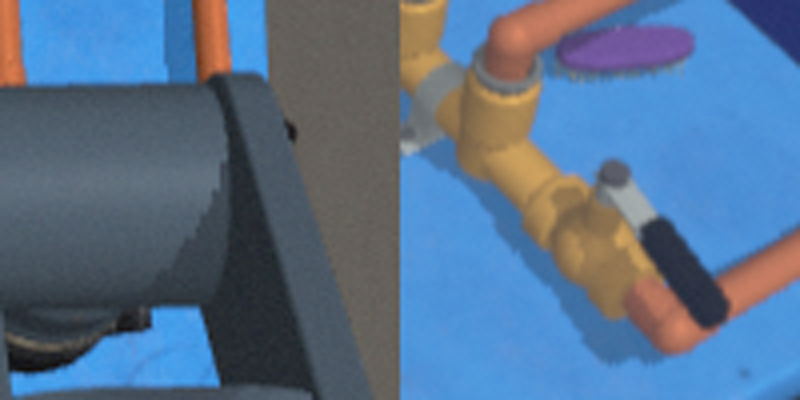

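The lever still hasn't moved, so the closed tips sit higher than I assumed and only grazed the top of the grip. Under the grip there is only the pipe, at 38 mm, so I'll repeat the sweep about 22 mm lower.

drive_tool(
  commands=[
    [[0,0,0.03],[0,0,0]],
    [[0.04,-0.035,0.03],[0,0,0]],
    [[0.08,-0.07,0.03],[0,0,0]],
    [[0.12,-0.1,0.03],[0,0,0]],
    [[0.16,-0.13,0.03],[0,0,0]],
    [[0.187,-0.162,0.03],[0,0,0]],
    [[0.187,-0.162,0.03],[0,0,0]],
    [[0.187,-0.162,-0.01],[0,0,0]],
    [[0.187,-0.162,-0.05],[0,0,0]],
    [[0.187,-0.162,-0.09],[0,0,0]],
    [[0.187,-0.162,-0.11],[0,0,0]],
    [[0.187,-0.162,-0.124],[0,0,0]],
    [[0.187,-0.162,-0.124],[0,0,0]],
    [[0.187,-0.162,-0.124],[0,0,0]],
  ],
)

```text
t: 13.22
tcp_pos: [0.634, -0.0413, 0.0607]
tool_rot: [-0.032, 1.569, 0.031]
ft_force: [0.6, -0.2, 0.3]
width: -0.0005
```

drive_tool(
  commands=[
    [[-0.01,0,0],[0,0,0]],
    [[-0.018,0,0],[0,0,0]],
    [[-0.026,0,0],[0,0,0]],
    [[-0.026,0,0],[0,0,0]],
  ],
)

```text
t: 13.72
tcp_pos: [0.6071, -0.0411, 0.0604]
tool_rot: [-0.032, 1.57, 0.031]
ft_force: [-0.4, 0.1, 0.5]
width: -0.0002
```

```bash
python3 - <<'E'
from h import *
a=eyes.get_image("wrist")["pixels"][150:400,150:490,::-1];s=eyes.get_image("scene")["pixels"][185:310,370:480,::-1]
cv2.imwrite("pics/c6.png",np.hstack([a,cv2.resize(s,(440,500))[:, :][:250*2:1][:500][::1] if 0 else cv2.resize(s,(220,250))]))
b=cv2.resize(s,(440,500),interpolation=cv2.INTER_CUBIC);a=cv2.copyMakeBorder(a,0,250,0,0,cv2.BORDER_CONSTANT)
cv2.imwrite("pics/c6.png",np.hstack([a,b]))
E
```

```text
(no output)
```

View pics/c6.png

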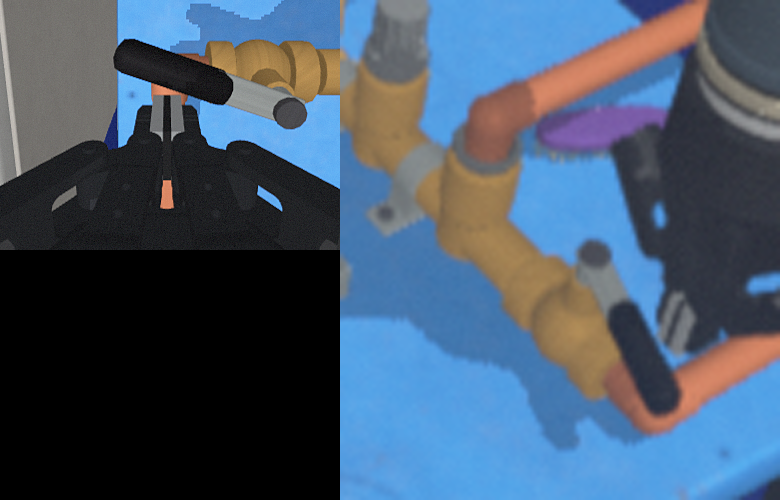

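In the wrist crop the lever now leans toward the robot in front of the fingers, so the contact is real. I'll continue the arc.

drive_tool(
  commands=[
    [[-0.01,0,0],[0,0,0]],
    [[-0.019,0.001,0],[0,0,0]],
    [[-0.026,0.003,0],[0,0,0]],
    [[-0.033,0.006,0],[0,0,0]],
    [[-0.04,0.011,0],[0,0,0]],
    [[-0.046,0.016,0],[0,0,0]],
    [[-0.051,0.022,0],[0,0,0]],
    [[-0.056,0.028,0],[0,0,0]],
    [[-0.059,0.033,0],[0,0,0]],
    [[-0.061,0.037,0],[0,0,0]],
    [[-0.061,0.037,0],[0,0,0]],
  ],
)

```text
t: 15.2
tcp_pos: [0.5473, -0.0038, 0.061]
tool_rot: [-0.032, 1.568, 0.031]
ft_force: [2.9, 0.2, 8.9]
width: -0.0005
```

drive_tool(
  commands=[
    [[0,0.002,0],[0,0,0]],
    [[0,0.004,0],[0,0,0]],
    [[0,0.004,0],[0,0,0]],
  ],
)

```text
t: 15.58
tcp_pos: [0.5463, -0.0002, 0.0609]
tool_rot: [-0.033, 1.57, 0.032]
ft_force: [1.5, -2.0, 8.5]
width: 0.0001
```

drive_tool(
  commands=[
    [[0,0.002,0],[0,0,0]],
    [[0,0.004,0],[0,0,0]],
    [[0,0.004,0],[0,0,0]],
  ],
)

```text
t: 15.95
tcp_pos: [0.5458, 0.003, 0.0609]
tool_rot: [-0.035, 1.571, 0.031]
ft_force: [-0.1, -5.1, 9.4]
width: -0.0002
```

```bash
cat > wl.py <<'E'
from h import *
im=eyes.get_image("wrist");save(im,"wl")
p=im["pixels"].astype(int)
for a in (0,.1,.2): print(a,[proj(im,(.6046-r*np.cos(a+.04),.020-r*np.sin(a+.04),.09)).round(0) for r in (.06,.092)])
for v in range(150,250,10): print(v,(np.where(p[v,200:460].max(1)<60)[0]+200)[[0,-1]] if (p[v,200:460].max(1)<60).any() else None)
E
python3 wl.py
```

```text
0 [array([347., 262.]), array([349., 200.])]
0.1 [array([335., 263.]), array([329., 201.])]
0.2 [array([323., 264.]), array([309., 204.])]
150 None
160 None
170 None
180 None
190 None
200 [336 358]
210 [332 363]
220 [332 364]
230 [331 363]
240 [331 363]
```

The lever end is at about (347,198) in the wrist view, which matches lever ≈ 0, and the fingers feel a 5 N stop, so the valve is shut. Next I'll back off, rise and move above the plug.

drive_tool(
  commands=[
    [[0,-0.006,0],[0,0,0]],
    [[-0.01,-0.014,0],[0,0,0]],
    [[-0.01,-0.014,0.03],[0,0,0]],
    [[-0.01,-0.014,0.07],[0,0,0]],
    [[-0.01,-0.014,0.11],[0,0,0]],
    [[-0.01,0.0,0.14],[0,0,0]],
    [[0.0,0.04,0.15],[0,0,0]],
    [[0.01,0.08,0.15],[0,0,0]],
    [[0.02,0.12,0.15],[0,0,0]],
    [[0.03,0.16,0.15],[0,0,0]],
    [[0.051,0.181,0.15],[0,0,0]],
    [[0.051,0.181,0.15],[0,0,0]],
    [[0.051,0.181,0.15],[0,0,0]],
  ],
  hand=0.06,
)

```text
t: 17.62
tcp_pos: [0.595, 0.1843, 0.2086]
tool_rot: [-0.033, 1.576, 0.031]
ft_force: [0.3, -0.4, 0.2]
width: 0.06
```

```bash
python3 lev.py t7; python3 - <<'E'
from h import *
im=eyes.get_image("wrist");save(im,"w7");s=sensors.get_state();print(s["tcp_pos"],s["width"],s["ft_force"])
print(proj(im,(.598,.185,.128)),proj(im,s["tcp_pos"]+[0,0,-.014]))
t=cv2.imread("pics/t7.png")[120:220,380:460];a=cv2.imread("pics/w7.png")
cv2.imwrite("pics/c7.png",np.hstack([a[60:400,120:520],cv2.resize(t,(272,340),interpolation=cv2.INTER_CUBIC)]))
E
```

```text
313 [389.3 119.1] [0.6796 0.0589 0.084 ] r 0.085 lever 3.579
210 [438.4 166. ] [ 0.5627 -0.0563  0.084 ] r 0.087 lever 1.029
[0.5954 0.184  0.2089] [-0.4 -0.3 -0.8] 17.675
[0.5958603  0.18392688 0.20926053] 0.060105379985017776 [-0.7308616  -1.1410064   0.58661465]
[318.16633127 203.80958246] [316.90749041 231.51174219]
```

View pics/c7.png

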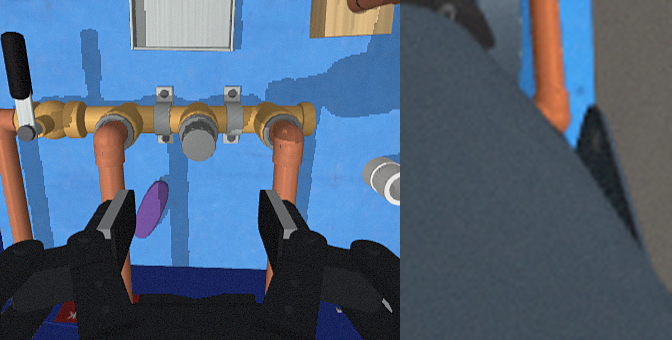

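```bash
python3 - <<'E'
from h import *
im=eyes.get_image("wrist")
a=plane(im,147,191,.092);b=plane(im,135,98,.09);d=(b-a)[:2];print(a,b,np.hypot(*d),"lever",(np.arctan2(d[1],d[0])+np.pi-.04+1)%(2*np.pi)-1)
p=im["pixels"].astype(int)
m=((p.max(2)-p.min(2)<22)&(p.mean(2)>70)&(p.mean(2)<150)).astype(np.uint8);m[:,:285]=0;m[:,355:]=0;m[:175]=0;m[230:]=0
m=cv2.morphologyEx(m,cv2.MORPH_OPEN,np.ones((5,5)));xs=np.where(m)[1];ys=np.where(m)[0];print(xs.min(),xs.max(),ys.min(),ys.max())
u=np.where(m[205])[0];print("row205",u.min(),u.max());print(plane(im,(u.min()+u.max())/2,204,.128), proj(im,(.6,.185-.015,.128)),proj(im,(.6,.2,.128)))
bot=ys.max();print("far edge",plane(im,319,bot,.128))
E
```

```text
[0.60314491 0.02374625 0.092     ] [0.51992132 0.02196933 0.09      ] 0.08324255351988716 lever -0.018652076510785598
285 354 175 219
row205 302 335
[0.59879326 0.18519343 0.128     ] [300.2428772  204.70942882] [336.15907132 206.0380603 ]
far edge [0.61202063 0.18614505 0.128     ]
```

The valve is shut (≈0) and the plug axis is at (0.598, 0.1855), consistent with the first estimate. I'll descend onto the pull and grip it.

drive_tool(
  commands=[
    [[0.001,0.001,-0.03],[0,0,0]],
    [[0.001,0.001,-0.06],[0,0,0]],
    [[0.001,0.001,-0.085],[0,0,0]],
    [[0.001,0.001,-0.104],[0,0,0]],
    [[0.001,0.001,-0.104],[0,0,0]],
    [[0.001,0.001,-0.104],[0,0,0]],
  ],
)

```text
t: 18.52
tcp_pos: [0.599, 0.1855, 0.1068]
tool_rot: [-0.031, 1.569, 0.031]
ft_force: [-0.6, 0.4, 0.8]
width: 0.06
```

drive_tool(
  commands=[
    [[0,0,0],[0,0,0]],
    [[0,0,0],[0,0,0]],
    [[0,0,0],[0,0,0]],
    [[0,0,0],[0,0,0]],
    [[0,0,0],[0,0,0]],
    [[0,0,0],[0,0,0]],
  ],
  hand=0.0,
)

```text
t: 19.27
tcp_pos: [0.5985, 0.186, 0.1059]
tool_rot: [-0.032, 1.571, 0.032]
ft_force: [0.5, 0.0, -0.3]
width: 0.0
```

The fingers closed fully (width 0), above the plug. In the last wrist view the open pads' tip corners at (250,250) and (385,250) span 60 mm. That puts the real tips about 35 mm behind the reported TCP, centred sideways, and it explains the lever misses too. The real tips are therefore at TCP z + 0.035 open and + 0.027 shut, so I'll correct the depth by that.

drive_tool(
  commands=[
    [[0,0,0.01],[0,0,0]],
    [[0,0,0.01],[0,0,0]],
    [[0,0,0.01],[0,0,0]],
    [[0,0,0.0],[0,0,0]],
    [[0,0,-0.012],[0,0,0]],
    [[0,0,-0.024],[0,0,0]],
    [[0,0,-0.036],[0,0,0]],
    [[0,0,-0.036],[0,0,0]],
    [[0,0,-0.036],[0,0,0]],
  ],
  hand=0.06,
)

```text
t: 20.4
tcp_pos: [0.5988, 0.186, 0.0699]
tool_rot: [-0.032, 1.57, 0.032]
ft_force: [-0.3, 0.3, -0.3]
width: 0.0599
```

drive_tool(
  commands=[
    [[0,0,0],[0,0,0]],
    [[0,0,0],[0,0,0]],
    [[0,0,0],[0,0,0]],
    [[0,0,0],[0,0,0]],
    [[0,0,0],[0,0,0]],
  ],
  hand=0.0,
)

```text
t: 21.02
tcp_pos: [0.5991, 0.186, 0.0707]
tool_rot: [-0.031, 1.569, 0.032]
ft_force: [-0.8, 0.1, 6.3]
width: 0.0275
```

Gripped at 27.5 mm. Pulling straight up in small steps.

drive_tool(
  commands=[
    [[0,0,0.004],[0,0,0]],
    [[0,0,0.01],[0,0,0]],
    [[0,0,0.02],[0,0,0]],
    [[0,0,0.035],[0,0,0]],
    [[0,0,0.055],[0,0,0]],
    [[0,0,0.085],[0,0,0]],
    [[0,0,0.115],[0,0,0]],
    [[0,0,0.115],[0,0,0]],
  ],
)

```text
t: 22.02
tcp_pos: [0.6006, 0.1865, 0.1894]
tool_rot: [-0.031, 1.563, 0.033]
ft_force: [0.1, 0.1, -1.0]
width: 0.0271
```

```bash
python3 - <<'E'
from h import *
im=eyes.get_image("wrist");save(im,"w8");s=sensors.get_state();print(s["tcp_pos"],s["width"],s["ft_force"])
p=im["pixels"].astype(int)
for v in range(190,290,8): print(v,"".join("#" if p[v,u].max()<60 else "g" if p[v,u].max()-p[v,u].min()<22 else "b" if p[v,u,2]==p[v,u].max() else "o" for u in range(270,366,3)))
E
```

```text
[0.59917304 0.1862632  0.18727689] 0.027614561645374885 [-0.27393488 -0.28754276 -0.80402076]
190 ggggggooogggoooooooggggooggggggo
198 bbgggggbbggggg#oogggggbbggggggbb
206 bbbbbbbbbbbgggggggggbbbbbbbbbbbb
214 bbbbbbbbbbbbbbbbbbbbbbbbbbbbbbbb
222 bbbbbbbbbbbggggggggggbbbbbbbbbbb
230 bbbbbbbbbbggggggggggggbbbbbbbbbb
238 bbbbbbbggggggggggggggggggbbbbbbb
246 bbggg##gggggggggggggggggg##gggbb
254 bgggg##gggggggggggggggggg##ggggb
262 gggg##gggggggggggggggggggg##gggg
270 ggg###gggggggggggggggggggg###ggg
278 ggg##gggggggggggggggggggggg##ggg
286 #gg##gggggggggggggggggggggg##gg#
```

The plug is out: its stem hangs below the pads and the bore in the socket is open. Moving it over the tray centre (0.453, 0.165) and lowering.

drive_tool(
  commands=[
    [[-0.04,-0.006,0],[0,0,0]],
    [[-0.08,-0.012,0],[0,0,0]],
    [[-0.12,-0.018,0],[0,0,0]],
    [[-0.147,-0.021,0],[0,0,0]],
    [[-0.147,-0.021,-0.03],[0,0,0]],
    [[-0.147,-0.021,-0.07],[0,0,0]],
    [[-0.147,-0.021,-0.11],[0,0,0]],
    [[-0.147,-0.021,-0.14],[0,0,0]],
    [[-0.147,-0.021,-0.15],[0,0,0]],
    [[-0.147,-0.021,-0.15],[0,0,0]],
    [[-0.147,-0.021,-0.15],[0,0,0]],
  ],
)

```text
t: 23.45
tcp_pos: [0.4523, 0.1651, 0.0358]
tool_rot: [-0.031, 1.569, 0.032]
ft_force: [-0.1, 0.6, 0.2]
width: 0.0274
```

drive_tool(
  commands=[
    [[0,0,-0.004],[0,0,0]],
    [[0,0,-0.008],[0,0,0]],
    [[0,0,-0.008],[0,0,0]],
    [[0,0,-0.008],[0,0,0]],
  ],
)

```text
t: 23.95
tcp_pos: [0.4516, 0.1649, 0.0269]
tool_rot: [-0.032, 1.571, 0.032]
ft_force: [0.1, 0.0, -0.6]
width: 0.0273
```

drive_tool(
  commands=[
    [[0,0,-0.002],[0,0,0]],
    [[0,0,-0.003],[0,0,0]],
    [[0,0,-0.003],[0,0,0]],
  ],
)

```text
t: 24.32
tcp_pos: [0.4515, 0.1649, 0.0238]
tool_rot: [-0.032, 1.571, 0.032]
ft_force: [0.3, -0.1, -0.9]
width: 0.0275
```

drive_tool(
  commands=[
    [[0,0,-0.0015],[0,0,0]],
    [[0,0,-0.002],[0,0,0]],
    [[0,0,-0.002],[0,0,0]],
  ],
)

```text
t: 24.7
tcp_pos: [0.4518, 0.1649, 0.0236]
tool_rot: [-0.032, 1.569, 0.032]
ft_force: [-2.7, -0.9, 14.9]
width: 0.0277
```

Floor contact felt. I'll back up 1 mm, open and rise.

drive_tool(
  commands=[
    [[0,0,0.001],[0,0,0]],
    [[0,0,0.001],[0,0,0]],
  ],
)

```text
t: 24.95
tcp_pos: [0.4517, 0.1649, 0.0236]
tool_rot: [-0.032, 1.57, 0.032]
ft_force: [-1.2, -1.1, 9.5]
width: 0.0276
```

drive_tool(
  commands=[
    [[0,0,0],[0,0,0]],
    [[0,0,0],[0,0,0]],
    [[0,0,0],[0,0,0]],
    [[0,0,0],[0,0,0]],
    [[0,0,0.02],[0,0,0]],
    [[0,0,0.05],[0,0,0]],
    [[0,0,0.1],[0,0,0]],
    [[0,0,0.15],[0,0,0]],
    [[0,0,0.2],[0,0,0]],
    [[0,0,0.2],[0,0,0]],
  ],
  hand=0.06,
)

```text
t: 26.2
tcp_pos: [0.4544, 0.1654, 0.2268]
tool_rot: [-0.031, 1.561, 0.032]
ft_force: [0.3, -0.5, 0.2]
width: 0.0598
```

```bash
cat > w.py <<'E'
from h import *
import sys
im=eyes.get_image("wrist");save(im,sys.argv[1]);s=sensors.get_state();print(s["tcp_pos"],s["width"],s["joints"].round(2))
np.save(sys.argv[1]+".npy",im,allow_pickle=True)
E
python3 w.py w9; python3 - <<'E'
from h import *
im=np.load("w9.npy",allow_pickle=True).item()
print("plug if upright: top",proj(im,(.4518,.165,.081)),"foot",proj(im,(.4518,.165,.003)))
p=im["pixels"].astype(int)
for v in range(150,260,6): print(v,"".join("%x"%(p[v,u].mean()//16) for u in range(240,400,3)))
E
```

```text
[0.4525226  0.16508895 0.22454018] 0.06008298994972872 [ 0.12  0.31  1.76 -0.    1.06 -1.49]
plug if upright: top [316.64638136 178.75646425] foot [316.64828756 164.79664468]Traceback (most recent call last):
  File "<stdin>", line 5, in <module>
  File "<stdin>", line 5, in <genexpr>
TypeError: %x format: an integer is required, not numpy.float64
```

```bash
python3 - <<'E'
from h import *
im=np.load("w9.npy",allow_pickle=True).item();p=im["pixels"].astype(int)
for v in range(132,240,5): print(v,"".join("%x"%int(p[v,u].mean()//16) for u in range(250,400,3)))
E
```

```text
132 999999d4888ccccbbbbbbbcbbcbbbbbbbbbbac678999999999
137 999999a4888ccccbcbbbbbcbbcbbbbcbbbbc8d669999999977
142 99999994888ccccbbccbbbcbccbcbbbbbbbc6d769999999667
147 99999974888ccccbcbbbbbcbcbbcabbbbbbb6b779999999767
152 99999984888ccccbcbbbbbcba888888888886b779999999677
157 99999974887cbbcbcbbb97656888888888885976a999999866
162 99a99a94887ccbcbcc78544445588888888867769999999999
167 aaa9aa95887ccbcbb984688876568888878a467aa999a9aa99
172 999aaa96887bbbcbb858887888558887a9bb677aa9aa9a9aa9
177 99999aa7887bbbcbbb88888877889bbbbbbb877a9aa9aa9999
182 99999aa9787cbbcbbb888888778bbbbbbbbac77aaa9999999a
187 99999aaa787bbbbbbbb7888778abbbbbbbb8c77aa9a99a999a
192 99999aab788cbbbbbbbbb9aabbbbbbbbbbb7c76a99a99a9999
197 99999a9b688cbbcbbbbbbbbbbbbbbbbbbbb6b6799999999999
202 aa9aa99b688cbbbbbbbbbbbbbbbbbbbbbbb6b7699999999999
207 aaaaaa9b578bbbbbbbbbbbbbbbbbbbbbbab6a77999999a9999
212 9a999a9c587bbbbbbbbbbbbbbbbbbbbbbbb577699999999999
217 a9aaa99c366766667777787777777777877566699aa9999999
222 a9aa999c8877666665544555554555555555aaa9999999999a
227 aa99a999999aaa9a9a9a99a999a999999aaa99999999999999
232 a999aa9a999999999999999a9999999999999aa9a999999999
237 9999aa9a999a9a9a9aaaa99a9999999999999a999999999999
```

The disc centre at (318,178) matches the prediction for an upright plug (316.6,178.8), so the plug stands freely in the tray centre. Next I'll hover over the long arrestor.

drive_tool(
  commands=[
    [[-0.01,0.035,0.02],[0,0,0]],
    [[-0.025,0.07,0.02],[0,0,0]],
    [[-0.04,0.105,0.02],[0,0,0]],
    [[-0.055,0.14,0.02],[0,0,0]],
    [[-0.065,0.163,0.02],[0,0,0]],
    [[-0.065,0.163,0.02],[0,0,0]],
    [[-0.065,0.163,0.02],[0,0,0]],
  ],
)

```text
t: 27.12
tcp_pos: [0.3861, 0.3271, 0.2416]
tool_rot: [-0.033, 1.573, 0.03]
ft_force: [-0.2, -1.1, -0.5]
width: 0.0602
```

```bash
python3 w.py w10; python3 - <<'E'
from h import *
im=np.load("w10.npy",allow_pickle=True).item()
hsv=cv2.cvtColor(im["pixels"],cv2.COLOR_RGB2HSV)
m=((((hsv[...,0]<12)|(hsv[...,0]>174))&(hsv[...,1]>110)&(hsv[...,2]>50))).astype(np.uint8)
n,l,ss,c=cv2.connectedComponentsWithStats(m)
for i in range(1,n):
    if ss[i,4]>100: print(ss[i],c[i].round(1))
for q in [(.388,.332,.178),(.3845,.3265,.045),(.469,.3375,.123),(.467,.334,.045)]: print(q,proj(im,q).round(1))
i0=[i for i in range(1,n) if ss[i,4]>100]
for v in range(150,250,6):
    u=np.where(m[v])[0]; print(v,u.min() if len(u) else None,u.max() if len(u) else None)
E
```

```text
[0.38644881 0.32696316 0.24198333] 0.05987812921453926 [ 0.48  0.32  1.68 -0.    1.14 -1.13]
[ 306  163   31   58 1275] [320.4 193.8]
[313 230  23  49 871] [323.4 255.1]
[ 43 310  32  55 413] [ 56.4 340.5]
[248 337  22  27 395] [258.  348.6]
(0.388, 0.332, 0.178) [323.4 209.4]
(0.3845, 0.3265, 0.045) [316.9 171.8]
(0.469, 0.3375, 0.123) [324.2 268.5]
(0.467, 0.334, 0.045) [320.2 236.7]
150 None None
156 None None
162 None None
168 312 327
174 311 329
180 310 329
186 310 330
192 309 332
198 307 335
204 306 336
210 307 335
216 311 331
222 None None
228 None None
234 315 330
240 316 330
246 315 331
```

The tube's cap is at (321,207) and its base column is 319.5, giving the axis at (0.386, 0.3295), consistent with the earlier triangulation. Descending around it and gripping.

drive_tool(
  commands=[
    [[0,0.0025,-0.02],[0,0,0]],
    [[0,0.0025,-0.05],[0,0,0]],
    [[0,0.0025,-0.08],[0,0,0]],
    [[0,0.0025,-0.11],[0,0,0]],
    [[0,0.0025,-0.135],[0,0,0]],
    [[0,0.0025,-0.15],[0,0,0]],
    [[0,0.0025,-0.15],[0,0,0]],
    [[0,0.0025,-0.15],[0,0,0]],
  ],
)

```text
t: 28.18
tcp_pos: [0.3873, 0.3305, 0.0936]
tool_rot: [-0.031, 1.569, 0.032]
ft_force: [0.4, 0.4, -0.1]
width: 0.06
```

drive_tool(
  commands=[
    [[0,0,0],[0,0,0]],
    [[0,0,0],[0,0,0]],
    [[0,0,0],[0,0,0]],
    [[0,0,0],[0,0,0]],
    [[0,0,0],[0,0,0]],
  ],
  hand=0.0,
)

```text
t: 28.8
tcp_pos: [0.387, 0.3306, 0.0937]
tool_rot: [-0.031, 1.569, 0.032]
ft_force: [-0.1, -0.5, 6.1]
width: 0.0209
```

Gripped (21 mm). Lifting straight up until the foot is clear.

drive_tool(
  commands=[
    [[0,0,0.02],[0,0,0]],
    [[0,0,0.05],[0,0,0]],
    [[0,0,0.08],[0,0,0]],
    [[0,0,0.11],[0,0,0]],
    [[0,0,0.14],[0,0,0]],
    [[0,0,0.165],[0,0,0]],
    [[0,0,0.165],[0,0,0]],
    [[0,0,0.165],[0,0,0]],
  ],
)

```text
t: 29.8
tcp_pos: [0.3856, 0.33, 0.2567]
tool_rot: [-0.032, 1.573, 0.031]
ft_force: [-0.8, 0.1, -1.4]
width: 0.0208
```

```bash
cat > tube.py <<'E'
from h import *
import sys
im=np.load(sys.argv[1]+".npy",allow_pickle=True).item()
hsv=cv2.cvtColor(im["pixels"],cv2.COLOR_RGB2HSV)
m=((((hsv[...,0]<12)|(hsv[...,0]>174))&(hsv[...,1]>110)&(hsv[...,2]>50))).astype(np.uint8)
m[:, :280]=0;m[:,360:]=0
for v in range(60,270,8):
    u=np.where(m[v])[0]
    if len(u): print(v,u.min(),u.max())
s=sensors.get_state();T=s["tcp_pos"];M=rot(s["tool_rot"])
dz=float(sys.argv[2])
print("pred foot",proj(im,T+M@[dz,0,0]).round(1),"edges",proj(im,T+M@[dz,-.0082,0]).round(1),proj(im,T+M@[dz,.0082,0]).round(1),"front",proj(im,T+M@[dz,0,-.0082]),"up 50",proj(im,T+M@[dz-.05,-.011,0]).round(1),proj(im,T+M@[dz-.05,.011,0]).round(1))
E
python3 w.py w11; python3 tube.py w11 .0837
```

```text
[0.38551064 0.32985956 0.25637296] 0.020658579840945598 [ 0.49  0.31  1.66  0.    1.18 -1.12]
196 305 328
204 303 329
212 303 330
220 301 332
228 300 333
236 299 334
244 298 335
252 296 336
260 295 337
268 294 339
pred foot [316.9 199.2] edges [307.1 199.2] [326.7 199.1] front [316.87396846 189.68176922] up 50 [300.9 219.5] [332.9 219.5]
```

```bash
python3 - <<'E'
from h import *
im=np.load("w11.npy",allow_pickle=True).item();p=im["pixels"]
for v in range(180,206,2): print(v,[tuple(int(x) for x in p[v,u]) for u in (302,309,317,325,331)])
E
```

```text
180 [(223, 189, 136), (199, 169, 120), (97, 80, 57), (213, 182, 132), (211, 177, 128)]
182 [(225, 192, 136), (201, 171, 123), (191, 164, 116), (210, 179, 129), (211, 178, 130)]
184 [(230, 197, 144), (196, 168, 120), (215, 185, 131), (214, 180, 128), (211, 178, 129)]
186 [(226, 195, 139), (200, 172, 123), (215, 184, 130), (213, 180, 128), (208, 177, 127)]
188 [(228, 196, 141), (203, 173, 125), (131, 95, 67), (210, 177, 125), (207, 177, 125)]
190 [(226, 193, 139), (168, 140, 99), (95, 60, 44), (188, 155, 110), (206, 175, 126)]
192 [(225, 191, 137), (103, 62, 48), (104, 68, 54), (80, 42, 31), (210, 176, 130)]
194 [(219, 186, 133), (106, 66, 48), (99, 62, 47), (91, 58, 40), (209, 176, 126)]
196 [(216, 184, 130), (105, 65, 48), (98, 60, 45), (93, 58, 40), (207, 172, 122)]
198 [(216, 182, 131), (109, 67, 53), (97, 58, 47), (95, 61, 44), (211, 178, 129)]
200 [(223, 193, 138), (107, 66, 48), (96, 56, 40), (91, 53, 40), (220, 186, 133)]
202 [(222, 188, 137), (109, 68, 50), (83, 47, 37), (94, 58, 44), (212, 180, 128)]
204 [(189, 156, 112), (76, 45, 38), (85, 53, 43), (88, 52, 40), (216, 183, 130)]
```

The foot's front edge at row 188.5 matches the prediction of 189.7, so the tube hangs straight under the TCP with its foot 84 mm below it. Carrying it over the free port.

drive_tool(
  commands=[
    [[0.035,-0.024,0],[0,0,0]],
    [[0.07,-0.048,0],[0,0,0]],
    [[0.105,-0.072,0],[0,0,0]],
    [[0.14,-0.096,0],[0,0,0]],
    [[0.175,-0.12,0],[0,0,0]],
    [[0.2,-0.137,0],[0,0,0]],
    [[0.212,-0.144,0],[0,0,0]],
    [[0.212,-0.144,-0.03],[0,0,0]],
    [[0.212,-0.144,-0.055],[0,0,0]],
    [[0.212,-0.144,-0.055],[0,0,0]],
    [[0.212,-0.144,-0.055],[0,0,0]],
  ],
)

```text
t: 31.22
tcp_pos: [0.5986, 0.187, 0.2034]
tool_rot: [-0.032, 1.57, 0.032]
ft_force: [-0.0, 0.3, -1.3]
width: 0.0207
```

```bash
python3 w.py w12; python3 - <<'E'
from h import *
im=np.load("w12.npy",allow_pickle=True).item();p=im["pixels"]
s=sensors.get_state();T=s["tcp_pos"];M=rot(s["tool_rot"])
print("foot now",T+M@[.0837,0,0],"foot front px",proj(im,T+M@[.0837,0,-.0082]))
for n,q in [("bore c",(.5985,.1855,.09)),("bore front",(.5985-.0125,.1855,.09)),("bore L",(.5985,.173,.09)),("bore R",(.5985,.198,.09)),("collet front",(.5985-.0205,.1855,.09)),("coll L",(.5985,.165,.09)),("coll R",(.5985,.206,.09))]: print(n,proj(im,q).round(1))
cv2.imwrite("pics/c12.png",cv2.resize(p[130:260,257:377,::-1],None,fx=4.5,fy=4.5,interpolation=cv2.INTER_CUBIC))
E
```

```text
[0.59908699 0.18694288 0.20396079] 0.020593663862881223 [ 0.12  0.53  1.43  0.    1.18 -1.49]
foot now [0.59923949 0.18697209 0.12026093] foot front px [316.99691601 190.78000449]
bore c [315.4 190.2]
bore front [316.  177.1]
bore L [302.  189.7]
bore R [328.9 190.8]
collet front [316.3 168.4]
coll L [293.4 189.4]
coll R [337.5 191.1]
```

View pics/c12.png

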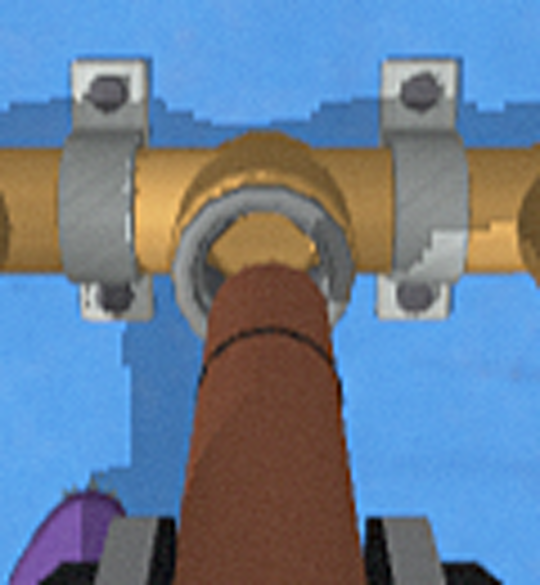

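The collet's inner front edge is at row ~176 and its centre column is ~316, matching the predicted bore (177, 315.4) within 1 mm. The foot's front edge is at row 189, column 316.6. I'll shift y by -1 mm and lower into the mouth.

drive_tool(
  commands=[
    [[0,-0.001,-0.01],[0,0,0]],
    [[0,-0.001,-0.02],[0,0,0]],
    [[0,-0.001,-0.03],[0,0,0]],
    [[0,-0.001,-0.038],[0,0,0]],
    [[0,-0.001,-0.044],[0,0,0]],
    [[0,-0.001,-0.044],[0,0,0]],
    [[0,-0.001,-0.044],[0,0,0]],
  ],
)

```text
t: 32.15
tcp_pos: [0.5986, 0.1854, 0.1591]
tool_rot: [-0.032, 1.571, 0.032]
ft_force: [0.3, 0.1, -1.0]
width: 0.0206
```

drive_tool(
  commands=[
    [[0,0,-0.005],[0,0,0]],
    [[0,0,-0.01],[0,0,0]],
    [[0,0,-0.015],[0,0,0]],
    [[0,0,-0.02],[0,0,0]],
    [[0,0,-0.025],[0,0,0]],
    [[0,0,-0.025],[0,0,0]],
  ],
)

```text
t: 32.9
tcp_pos: [0.6002, 0.1857, 0.1359]
tool_rot: [-0.031, 1.566, 0.032]
ft_force: [0.8, 1.2, 6.2]
width: 0.0209
```

drive_tool(
  commands=[
    [[0,0,-0.003],[0,0,0]],
    [[0,0,-0.006],[0,0,0]],
    [[0,0,-0.009],[0,0,0]],
    [[0,0,-0.011],[0,0,0]],
    [[0,0,-0.011],[0,0,0]],
  ],
)

```text
t: 33.52
tcp_pos: [0.6003, 0.1857, 0.1257]
tool_rot: [-0.031, 1.566, 0.032]
ft_force: [-0.5, -0.7, 11.5]
width: 0.0206
```

drive_tool(
  commands=[
    [[0,0,-0.002],[0,0,0]],
    [[0,0,-0.003],[0,0,0]],
    [[0,0,-0.003],[0,0,0]],
  ],
)

```text
t: 33.9
tcp_pos: [0.6009, 0.1858, 0.1256]
tool_rot: [-0.031, 1.564, 0.032]
ft_force: [-4.4, -0.2, 24.7]
width: 0.0206
```

The TCP stopped at 0.1256 (foot ≈ 0.042, as expected when home) while the force rose to 25 N, so it has bottomed. Now I'll ease off, release and rise clear.

drive_tool(
  commands=[
    [[0,0,-0.001],[0,0,0]],
    [[0,0,-0.001],[0,0,0]],
    [[0,0,0.003],[0,0,0]],
    [[0,0,0.003],[0,0,0]],
  ],
)

```text
t: 34.4
tcp_pos: [0.6004, 0.1856, 0.1257]
tool_rot: [-0.031, 1.566, 0.032]
ft_force: [-0.8, 0.5, 13.4]
width: 0.0207
```

drive_tool(
  commands=[
    [[0,0,0],[0,0,0]],
    [[0,0,0],[0,0,0]],
    [[0,0,0],[0,0,0]],
    [[0,0,0],[0,0,0]],
    [[0,0,0.02],[0,0,0]],
    [[0,0,0.05],[0,0,0]],
    [[0,0,0.09],[0,0,0]],
    [[0,0,0.125],[0,0,0]],
    [[0,0,0.125],[0,0,0]],
    [[0,0,0.125],[0,0,0]],
  ],
  hand=0.06,
)

```text
t: 35.65
tcp_pos: [0.5977, 0.1853, 0.2469]
tool_rot: [-0.032, 1.572, 0.031]
ft_force: [-0.5, -0.1, -0.5]
width: 0.0598
```

```bash
python3 w.py w13; python3 - <<'E'
from h import *
im=np.load("w13.npy",allow_pickle=True).item();hsv=cv2.cvtColor(im["pixels"],cv2.COLOR_RGB2HSV)
m=((((hsv[...,0]<12)|(hsv[...,0]>174))&(hsv[...,1]>110)&(hsv[...,2]>50))).astype(np.uint8)
m[:,:285]=0;m[:,350:]=0
for v in range(150,270,6):
    u=np.where(m[v])[0]
    if len(u): print(v,u.min(),u.max())
for h in (.048,.1,.148,.165): print(h,[proj(im,(.598+dx,.186+dy,.042+h)).round(1).tolist() for dx,dy in((0,-.011),(0,.011),(-.011,0))])
print("if ring high",proj(im,(.587,.186,.042+.048+.02)))
for v in range(165,200,2): print(v,im["pixels"][v,316])
print("dome top", proj(im,(.598,.186,.212)))
E
```

```text
[0.59741467 0.1852599  0.24628127] 0.06009316531200408 [ 0.12  0.49  1.38 -0.    1.27 -1.49]
174 309 325
180 307 326
186 306 327
192 306 327
198 305 327
204 303 330
210 301 333
216 300 333
222 301 333
228 304 330
234 314 316
0.048 [[307.3, 180.3], [328.0, 181.1], [318.1, 170.5]]
0.1 [[305.6, 192.9], [330.0, 193.9], [318.3, 181.5]]
0.148 [[303.4, 209.3], [332.5, 210.4], [318.5, 195.8]]
0.165 [[302.4, 216.7], [333.6, 217.9], [318.7, 202.3]]
if ring high [318.15505187 174.31606173]
165 [114 120 124]
167 [133 137 137]
169 [110 104 102]
171 [95 56 41]
173 [91 63 49]
175 [105  65  49]
177 [103  67  49]
179 [106  68  48]
181 [105  64  48]
183 [105  64  47]
185 [105  68  48]
187 [107  65  49]
189 [101  65  46]
191 [102  63  46]
193 [101  62  41]
195 [106  64  47]
197 [98 61 44]
199 [108  69  53]
dome top [318.04901301 219.69202978]
```

The tube emerges from the collet at row ~170 (170.5 predicted), the dark ring no longer shows above it, and the column is centred at 317 all the way up, so it is home and upright. Now I'll open the valve, starting on the left side of the lever.

drive_tool(
  commands=[
    [[-0.03,-0.03,0],[0,0,0]],
    [[-0.05,-0.06,0],[0,0,0]],
    [[-0.055,-0.1,0],[0,0,0]],
    [[-0.055,-0.131,0],[0,0,0]],
    [[-0.055,-0.131,0],[0,0,0]],
    [[-0.055,-0.131,-0.04],[0,0,0]],
    [[-0.055,-0.131,-0.08],[0,0,0]],
    [[-0.055,-0.131,-0.12],[0,0,0]],
    [[-0.055,-0.131,-0.15],[0,0,0]],
    [[-0.055,-0.131,-0.18],[0,0,0]],
    [[-0.055,-0.131,-0.196],[0,0,0]],
    [[-0.055,-0.131,-0.196],[0,0,0]],
    [[-0.055,-0.131,-0.196],[0,0,0]],
  ],
  hand=0.0,
)

```text
t: 37.33
tcp_pos: [0.5443, 0.0547, 0.0526]
tool_rot: [-0.032, 1.569, 0.032]
ft_force: [0.2, -0.4, 0.9]
width: -0.0002
```

drive_tool(
  commands=[
    [[-0.001,-0.012,0],[0,0,0]],
    [[-0.003,-0.02,0],[0,0,0]],
    [[-0.004,-0.028,0],[0,0,0]],
    [[-0.004,-0.036,0],[0,0,0]],
    [[-0.003,-0.045,0],[0,0,0]],
    [[-0.001,-0.053,0],[0,0,0]],
    [[0.002,-0.06,0],[0,0,0]],
    [[0.007,-0.068,0],[0,0,0]],
    [[0.012,-0.075,0],[0,0,0]],
    [[0.018,-0.081,0],[0,0,0]],
    [[0.025,-0.086,0],[0,0,0]],
    [[0.031,-0.089,0],[0,0,0]],
    [[0.036,-0.091,0],[0,0,0]],
    [[0.041,-0.093,0],[0,0,0]],
    [[0.044,-0.093,0],[0,0,0]],
    [[0.044,-0.093,0],[0,0,0]],
  ],
)

```text
t: 39.33
tcp_pos: [0.5884, -0.0391, 0.052]
tool_rot: [-0.032, 1.569, 0.031]
ft_force: [-0.8, -1.3, -0.4]
width: 0.0006
```

drive_tool(
  commands=[
    [[0.002,0,0],[0,0,0]],
    [[0.004,0,0],[0,0,0]],
    [[0.004,0,0],[0,0,0]],
  ],
)

```text
t: 39.7
tcp_pos: [0.5888, -0.039, 0.052]
tool_rot: [-0.033, 1.576, 0.032]
ft_force: [-6.9, -3.1, 3.2]
width: -0.0006
```

The lever is hard against its open stop: 7 N, and no further travel. Backing away and rising to check.

drive_tool(
  commands=[
    [[-0.02,0.0,0],[0,0,0]],
    [[-0.04,0.0,0],[0,0,0]],
    [[-0.05,0,0.04],[0,0,0]],
    [[-0.05,0,0.08],[0,0,0]],
    [[-0.05,0,0.12],[0,0,0]],
    [[-0.04,0.0,0.16],[0,0,0]],
    [[-0.03,0.0,0.2],[0,0,0]],
    [[-0.01,0.03,0.22],[0,0,0]],
    [[-0.01,0.07,0.22],[0,0,0]],
    [[-0.01,0.07,0.22],[0,0,0]],
    [[-0.01,0.07,0.22],[0,0,0]],
  ],
)

```text
t: 41.08
tcp_pos: [0.5819, 0.0312, 0.2721]
tool_rot: [-0.033, 1.569, 0.031]
ft_force: [-1.2, 0.2, -0.6]
width: -0.0006
```

```bash
python3 w.py w14; python3 - <<'E'
from h import *
im=np.load("w14.npy",allow_pickle=True).item();p=im["pixels"].astype(int)
st=proj(im,(.604,.021,.09))
for a in (1.3,1.45,1.571): print(a,[proj(im,(.604-r*np.cos(a+.04),.021-r*np.sin(a+.04),.092)).round(0).tolist() for r in (.032,.06,.092)])
m=(p.max(2)<65).astype(np.uint8);n,l,ss,c=cv2.connectedComponentsWithStats(m)
for i in range(1,n):
    if 150<ss[i,4]<8000:
        ys,xs=np.where(l==i);v=cv2.fitLine(np.c_[xs,ys].astype(np.float32),cv2.DIST_L2,0,.01,.01).ravel()
        A=plane(im,*c[i],.09);B=plane(im,c[i][0]+20*v[0],c[i][1]+20*v[1],.09);d=(A-B)[:2];d=d*np.sign(-d[1])
        print(ss[i],c[i].round(1),A.round(4),"axis lever",round(np.arctan2(d[1],d[0])+np.pi-.04,3))
# scene checks
t=eyes.get_image("top");s=eyes.get_image("scene");save(t,"t14");save(s,"s14")
s0=np.load("scene0.npy",allow_pickle=True).item()["pixels"].astype(int);D=np.abs(s["pixels"].astype(int)-s0).max(2)>60
m=cv2.morphologyEx(D.astype(np.uint8),cv2.MORPH_OPEN,np.ones((4,4)));n,l,ss,c=cv2.connectedComponentsWithStats(m)
print("scene changes",[(ss[i].tolist()) for i in range(1,n) if ss[i,4]>30])
for nme,q in [("plug tray",(.452,.165,.05)),("arrestor",(.598,.186,.15)),("long hole",(.386,.328,.12)),("short",(.468,.334,.08))]: print(nme,proj(s,q).round(0))
E
```

```text
[0.58181327 0.03078379 0.27191441] -0.0004511046030450347 [-0.14  0.4   1.46 -0.    1.28 -1.75]
1.3 [[280.0, 187.0], [257.0, 180.0], [229.0, 173.0]]
1.45 [[280.0, 191.0], [255.0, 188.0], [227.0, 185.0]]
1.571 [[280.0, 194.0], [255.0, 194.0], [228.0, 194.0]]
[ 249    1   50   56 1269] [274.  29.] [ 0.435  -0.0179  0.09  ] axis lever 0.319
[228 187  52  15 691] [253.5 193.7] [ 0.6067 -0.0416  0.09  ] axis lever 1.572
[529 315  76  66 623] [568.6 349. ] [0.8088 0.3824 0.09  ] axis lever 0.831
scene changes [[3, 0, 87, 58, 3833], [121, 0, 28, 30, 645], [425, 0, 123, 67, 4437], [101, 29, 14, 5, 57], [129, 28, 16, 29, 317], [23, 55, 111, 249, 17317], [436, 63, 43, 37, 681], [5, 69, 18, 41, 641], [132, 91, 6, 11, 59], [6, 119, 23, 96, 1374], [436, 135, 8, 11, 62], [22, 151, 4, 17, 68], [263, 164, 13, 31, 277], [383, 167, 12, 17, 159], [118, 186, 9, 16, 109], [22, 217, 8, 25, 190], [36, 229, 45, 39, 675], [326, 238, 5, 7, 34], [21, 253, 10, 20, 170], [67, 259, 18, 22, 199], [454, 266, 15, 19, 114], [447, 273, 14, 15, 103], [18, 282, 11, 8, 64], [119, 303, 57, 69, 2723], [126, 393, 7, 7, 37]]
plug tray [331. 239.]
arrestor [386. 177.]
long hole [270. 180.]
short [302. 180.]
```

```bash
python3 -c "
from h import *
s=sensors.get_state();print(s['t'],s['qd'].round(3));print(job.hand_in())"
```

```text
41.225 [-0.003  0.     0.001  0.002  0.001  0.003]
the job is handed in; nothing more can be done
None
```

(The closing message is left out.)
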